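# Fit a fresh water filter at the café counter and open its valve

### The job

Fit the fresh blue-capped filter cartridge: lift it by its narrow ends out of the rack, stand it on the rubber mat and let go, then take it by its broad sides and set it upright, fully down, in the green cradle, with the hold-down arm swung out of the way first if it is over the cradle. Never let go of the cartridge in mid-air. Then swing the arm fully back over the cartridge, and only after that push the red valve lever through its quarter turn to the end stop; leave the used cartridges, tin and tumbler as they stand.

Things in the scene. Friction and masses are not known exactly. Their poses are not given: they have to be found in the camera images.
- cartridge: fresh filter cartridge: white upright block with a blue cap and a blue band, 60 (own x) by 36 (own y) by 62 high, all mm, about 0.25 kg, loose. Origin at the centre of its underside, z up. It starts upright in any one of the rack's three lanes, its 60 mm length along the lane.
- used_a: used cartridge, same size and shape, grey with a black cap and band, loose in another lane of the rack; leave it. Origin at the centre of its underside.
- used_b: second used cartridge, like used_a, in the remaining lane; leave it.
- rack: light wooden rack, fixed, 72 (own x) by 156 (own y) mm; origin at its underside's centre, z up. Three lanes along own x, at own y = -50, 0, +50 mm, each 44 mm wide between 6 mm walls, 72 mm long, that reach 52 mm above the table; lane floor at 6 mm. Lanes are open at both ends, so a cartridge there can be gripped only by its narrow ends (60 mm apart).
- mat: black square rubber mat, fixed, 130 x 130 x 3 mm; origin at the centre of its underside, top 3 mm above the table. The place to stand the cartridge and change the grip.
- station: fixed aluminium base plate, 150 (own x) by 330 (own y) mm, 12 mm thick, carrying a green cradle, a hold-down arm and a valve. Origin under the cradle's centre, on the table; z up, x along the cradle, y across it, the valve on the -y side. The point axes of cradle and pivots are the same.
- cradle (a point): centre of the cradle's floor, 12 mm above the table. Inside it is 66 (x) by 42 (y) mm. End walls at x = +-33 to +-39 mm, 42 mm wide, stand 54 mm above the floor; side lips at y = +-21 to +-25 mm are only 8 mm high, so the cartridge is lowered held by its broad sides (36 mm apart). Either way round is right: cartridge x along cradle x.
- clamp_pivot (a point): vertical pivot axis of the hold-down arm, fixed to the station 55 mm from the cradle centre along its +x; the point lies at the arm's underside, 77 mm above the table. The steel arm is 16 mm wide, 8 mm thick, 95 mm long and swings level; its underside passes 3 mm above the top of a seated cartridge.
- clamp_peg (a point): middle of the yellow round upright peg on the arm (14 mm diameter, 30 mm tall, from 85 to 115 mm above the table), 80 mm from the pivot; push or pinch it to swing the arm.
- hold_arm (a joint): angle of the hold-down arm (rad): 0 = closed (end stop), arm pointing along the cradle's -x over the cartridge; 1.75 = fully open (end stop). It opens clockwise seen from above, away from the valve, the peg moving towards the cradle's +y. It stays where it is left (about 0.1 N m of friction) and may start at any angle; above about 1.4 it is clear of the cradle and of a gripper.
- valve_pivot (a point): vertical pivot axis of the valve lever, on a brass ball valve in a copper pipe, 150 mm from the cradle centre along the station's -y and 30 mm along +x; the point is at the lever's mid-height, 58 mm above the table.
- valve_tip (a point): outer end of the lever, 95 mm from the pivot, at its mid-height 58 mm above the table. The red grip covers the outer 65 mm and is 18 mm wide and 14 mm high; 39 mm of air below it to the base plate.
- valve (a joint): angle of the valve lever (rad): 0 = shut, lever pointing along the station's -x, across the pipe; 1.57 = fully open (end stop), lever pointing along -y, in line with the pipe and away from the cradle. It turns anticlockwise seen from above, with about 0.15 N m of friction, and stays where it is left. It starts shut or up to 0.3 open.
- tin: blue tin with a pale lid, 66 mm diameter, 140 mm tall, loose, upright; leave it. Origin at the centre of its underside.
- tumbler: clear glass tumbler, 68 mm diameter, 85 mm tall, loose, upright; leave it. Origin at the centre of its underside.
There are look-alikes about, which are no part of the job. Several things look just like the tumbler: the one meant starts farthest to the robot's right. Several things have the shape of the cartridge; the one meant has the colours described above.

How it is judged:
By the outcome, as a careful person would: the job done as asked, in the order asked, and still so for the second after the job is handed in, with the robot touching nothing.
It also fails if it takes over 72 s, if anything falls off the work surface, if the arm or the gripper's body presses on something with over 40 N, if the wrist force passes 120 N, or if a joint passes its speed limit or range.

### The arm

A 6-joint arm with a two-finger parallel gripper is mounted at the origin on the work surface. World frame = base frame: x ahead of the robot, y to its left, z up, the work surface at z = 0. Lengths are in mm, angles in rad, forces in N, time in s.
With the tool pointing down it reaches from about 350 to 800 mm from the base axis. Payload 7.3 kg.
Tool frame: the origin (TCP) lies at the very end of the fingers, on their centre line; the grasp point (between the pads) lies 19 mm behind it (ctrl.grasp_offset is the distance from the TCP to the grasp point, in mm); z points along the fingers, y is the direction in which the jaws open and shut (so a half turn about z gives the same grasp; the last joint's range is limited). The gripper opens to 85 mm and grips with 20 to 120 N. Pads are 22 mm wide; open, the fingers measure 114 mm over their backs; the gripper's body (76 mm by 85 mm) begins 54 mm behind the grasp point. The pads swing forward as they close: fully open they stand 13 mm farther back than shut.
Start: joints at [-1.458, 0.342, 1.524, -0, 1.275, -0.146], TCP at [134.38, -507.53, 231.322] pointing down, gripper open.
Joint ranges: [-2.53, 2.53], [-0.77, 2.02], [0.04, 2.7], [-1, 4.14], [0.28, 2.66], [-3.11, 3.11]. Speed limits (rad/s): [2.57, 2.57, 3.14, 3.14, 3.14, 3.14].

### API

Orientations are given as a rotation vector (axis times angle).
In Python, from cell import ctrl, eyes, order gives the robot as it stands.
- The arm moves only by the shell command python3 -m handwheel 'ROWS' [OPENING] [FORCE]. ROWS is text: rows parted by semicolons, each of 4 numbers parted by spaces: the shift along the world's x, y, z in mm, then the turn about the world's z in rad. In form: tx ty tz twist; .... A call has 1 to 20 rows; each row shifts and turns the pose as measured when the row begins; what a row does not reach is not made up. A row lasts 1/10 s, in which the tool goes at most 50 mm and 8.59 degrees, less where a joint would pass 70% of its speed; a pose out of reach is approached as far as the arm can. A call is refused whole if a number of a shift passes 50 or a number of a turn 0.15, either way. A call with a gripper value outside its range is refused whole. OPENING is the finger opening in mm, from 0 to 85.4, set as the call begins (- or left out, the last holds). The fingers move at their own pace and stop on an object; FORCE is the grip in N (left out, the last holds). Time passes only in rows, so rows that do not move let the fingers close. It gives the time, the measured TCP pose, the force and the opening at its end, in the units of the state.
- ctrl.read_state(): the state, without advancing time (a new reading comes with each control period).
- eyes.get_image(name): name is "side" or "top"; returns (picture, depth): 400x640x3 uint8, red, green, blue; 400x640 float32, mm along the optical axis (not along the pixel's ray), 0 where there is no reading.
- eyes.calibration(name): a dict with "fx", "fy", "cx", "cy" (pixels), "k1" (the pictures are not rectified: a ray, as slopes to the right and down, at radius r is drawn at 1 + k1 r^2 times it, then the intrinsics apply), "rvec" (rotation vector, rad) and "tvec" (3), from world to camera coordinates, as OpenCV has them. Camera axes: x right, y down, z forward; pixel columns grow to the right and rows downward; lengths in mm; the calibration is good to about 2 mm. A picture is of the moment at which its call begins. calibration takes no time and is no camera call.
- order.close_job(): hands the job in, once; it reports no verdict.
Trained networks look in the newest picture that a camera, given by its name, has taken for a name from the list of things; names that differ only in an ending like _2 or _b are one class to them, and where a whole thing is asked for, a point or a joint stands for the part that bears it (a point fixed in the world has none). Each returns a list of dicts, best first, with "score" (0 to 1); they miss things now and then, are a little off and sometimes report something else, mostly with a low value. They report only what shows in the picture. A call takes as long as a camera call. They do not tell look-alikes from the thing itself.
- eyes.regions_of(camera, thing): "pixels" (400x640 bool, what is visible of it) and "position" ([column, row] in pixels, amid what is visible of it).
The state is a dict: "time_s": time; "qpos": joint angles; "dq": joint speeds; "tau": joint torques, N m; "eef_pos": TCP position; "orientation": TCP orientation; "ft_force": force on the tool from outside, world axes, zero at the start; "moment": the same for the moment, N m; "opening": finger opening in mm.
Only numpy, scipy, OpenCV 4.12 (cv2) and the standard library are available. Lean on these libraries where they do the work, as an engineer would, in place of code of your own. Each camera call takes 0.05 s, during which the arm holds its last target.

## Working session

There is one attempt and no reset: what is moved stays moved. The work goes in short steps, Python scripts to look and compute and a shell command to move; the robot and the scene stay as the last step left them, time stands still between calls to the robot, and variables do not carry over. Pictures are saved under pics/ and viewed, and the job is handed in when it is done.

```bash
ls; mkdir -p pics; cat > h.py <<'E'
import numpy as np,cv2
from cell import ctrl,eyes,order
def shot(n,f):
    im,d=eyes.get_image(n); cv2.imwrite('pics/'+f,im[:,:,::-1]); np.savez('pics/'+f[:-4]+'.npz',im=im,d=d); return im,d
def cal(n):
    c=eyes.calibration(n); R=cv2.Rodrigues(np.array(c['rvec'],float))[0]; return c,R,np.array(c['tvec'],float)
def slopes(n,uv):
    c,R,t=cal(n); uv=np.atleast_2d(np.array(uv,float))
    p=np.c_[(uv[:,0]-c['cx'])/c['fx'],(uv[:,1]-c['cy'])/c['fy']]; q=p.copy()
    for _ in range(20): q=p/(1+c['k1']*(q**2).sum(1,keepdims=True))
    return np.c_[q,np.ones(len(q))]
def atdepth(n,uv,d):
    c,R,t=cal(n); return (slopes(n,uv)*np.reshape(d,(-1,1))-t)@R
def atz(n,uv,z):
    c,R,t=cal(n); ray=slopes(n,uv)@R; o=-R.T@t
    return o+ray*((z-o[2])/ray[:,2])[:,None]
def proj(n,X):
    c,R,t=cal(n); P=np.atleast_2d(X)@R.T+t; q=P[:,:2]/P[:,2:]; q=q*(1+c['k1']*(q**2).sum(1,keepdims=True))
    return q*[c['fx'],c['fy']]+[c['cx'],c['cy']]
def cloud(n,d):
    v,u=np.nonzero(d>0); return np.c_[u,v],atdepth(n,np.c_[u,v],d[v,u])
E
python3 - <<'E'
from h import *
for n in('top','side'):
    shot(n,n+'0.png'); c,R,t=cal(n); print(c,-R.T@t)
s=ctrl.read_state();print(s)
E
```

```text
pics
{'fx': 401.83808938010253, 'fy': 401.83808938010253, 'cx': 317.0175619817624, 'cy': 195.8005307946885, 'k1': -0.04418394706856369, 'rvec': array([ 2.21579985, -2.19542006,  0.09108053]), 'tvec': array([  22.84092444,  608.01205624, 1211.10025561])} [ 538.72589018   60.54700409 1242.20476293]
{'fx': 422.96940191258045, 'fy': 422.96940191258045, 'cx': 312.5791376861059, 'cy': 203.89700099779063, 'k1': -0.026080951618752707, 'rvec': array([ 0.85994587, -2.49378629,  1.14706221]), 'tvec': array([ 502.4609989 ,  289.13528313, 1067.52620515])} [ 21.14653655 802.00964559 912.14681846]
{'time_s': 0.1, 'qpos': array([-1.45795299e+00,  3.42617578e-01,  1.52490923e+00,  5.86210342e-06,
        1.27538500e+00, -1.46007783e-01]), 'dq': array([-0.0003401 , -0.00142997, -0.00278803,  0.00035844,  0.00109073,
       -0.00018842]), 'tau': array([ 2.32326776e-03, -4.34444940e+01, -2.46491414e+01, -1.95768571e-04,
        4.64800629e-03,  4.88522716e-06]), 'eef_pos': array([ 134.36411547, -507.15599416,  230.718141  ]), 'orientation': array([-3.11400949e+00, -4.05295284e-01, -4.31469832e-05]), 'ft_force': array([ 0.25952457, -0.34109137, -0.26755153]), 'moment': array([-0.01133553,  0.00550966,  0.02162674]), 'opening': 85.49114232445804}
```

View pics/top0.png

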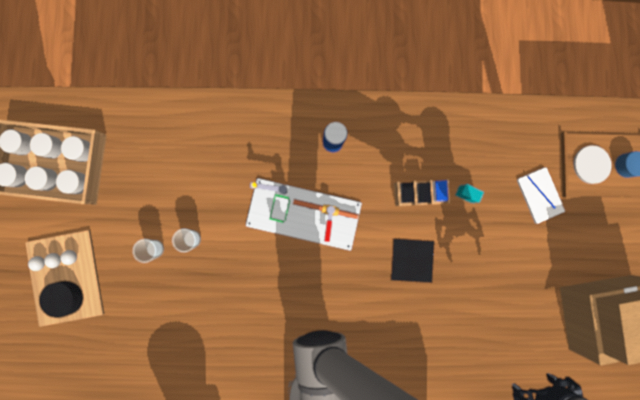

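View pics/side0.png

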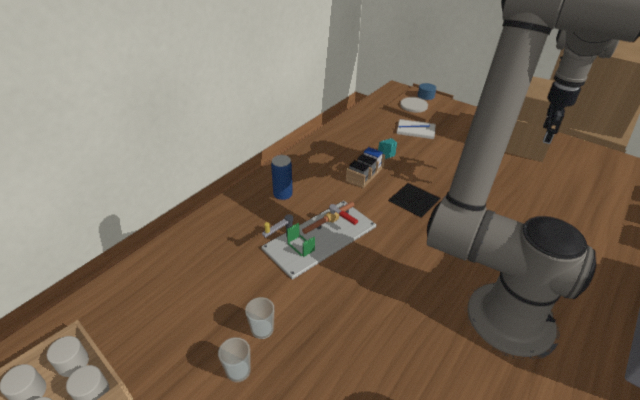

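The top view has +x up and -y to the right. Tumblers are at (147,250) and (186,240), and the one meant is at 186, farthest right. There is a teal object at (470,193), outside the rack. I'll enlarge the working area next.

```bash
python3 - <<'E'
from h import *
im=cv2.imread('pics/top0.png'); cv2.imwrite('pics/c1.png',cv2.resize(im[160:290,235:500],None,fx=3,fy=3,interpolation=cv2.INTER_CUBIC))
im=cv2.imread('pics/side0.png'); cv2.imwrite('pics/c2.png',cv2.resize(im[130:280,250:450],None,fx=4,fy=4,interpolation=cv2.INTER_CUBIC))
for th in('cartridge','rack','mat','station','hold_arm','valve','clamp_peg','valve_tip'):
    for r in eyes.regions_of('top',th)[:4]: print(th,round(r['score'],2),r['position'],r['pixels'].sum())
E
```

```text
cartridge 0.71 [469.4, 193.3] 368
cartridge 0.56 [439.6, 190.4] 311
rack 0.61 [395.7, 198.9] 179
mat 0.84 [410.7, 262.4] 1812
station 0.9 [304.5, 212.1] 5284
hold_arm 0.74 [270.9, 185.8] 226
valve 0.63 [328.3, 224.7] 205
clamp_peg 0.8 [265.7, 186.7] 237
clamp_peg 0.31 [329.5, 222.9] 158
```

View pics/c1.png

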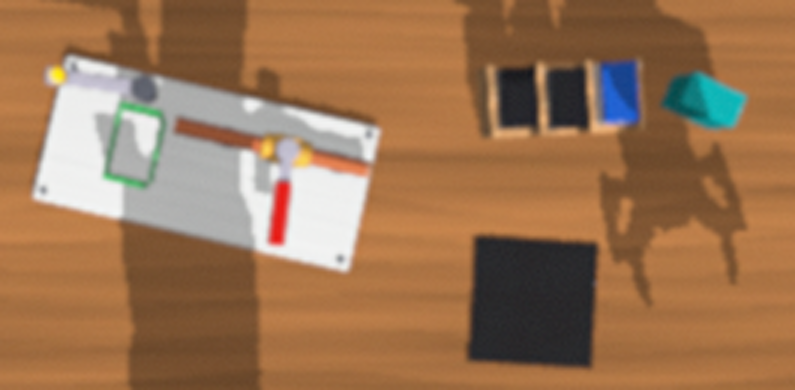

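View pics/c2.png

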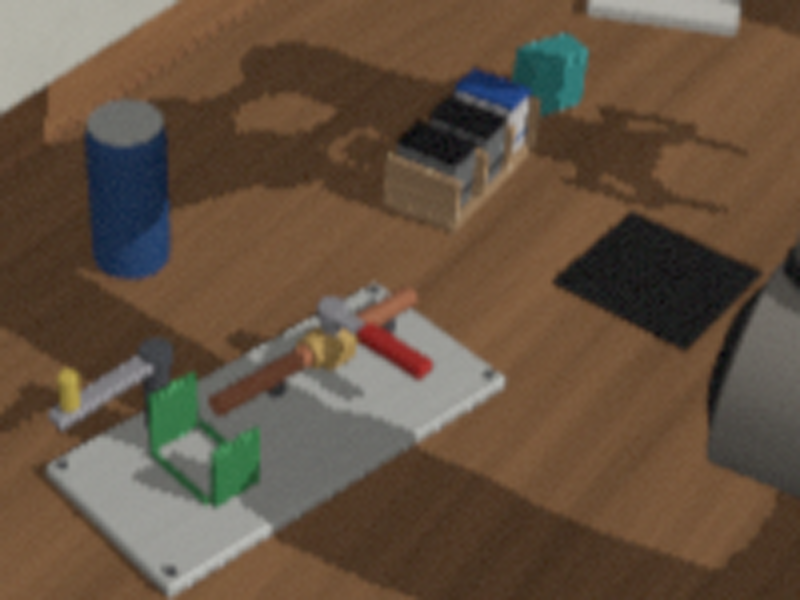

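The fresh cartridge (white with a blue cap) is at top pixel (440,191), in the rack's rightmost lane. The teal block at (470,193) has no blue cap or white body and stands outside the rack, so it is a look-alike. The black-capped ones at (407,192) and (424,192) are used. The hold-down arm already appears to be swung out, with its peg at about (254,185). Next I'll measure poses.

```bash
cat > meas.py <<'E'
from h import *
def rect(P): 
    r=cv2.minAreaRect(P[:,:2].astype(np.float32)); return np.round(r[0],1),np.round(r[1],1),round(r[2],2)
if __name__=='__main__':
  for n in('top','side'):
    z=np.load(f'pics/{n}0.npz'); im,d=z['im'].astype(int),z['d']
    uv,P=cloud(n,d); C=im[uv[:,1],uv[:,0]]; r,g,b=C.T
    reg=(P[:,0]>200)&(P[:,0]<900)&(P[:,1]>-500)&(P[:,1]<400)
    print(n)
    def rep(name,m,plane):
        m=m&reg
        if m.sum()<5: print(name,'none',m.sum());return
        k=np.zeros(d.shape,np.uint8);k[uv[m,1],uv[m,0]]=1
        nc,l,st,ce=cv2.connectedComponentsWithStats(k)
        for i in sorted(range(1,nc),key=lambda i:-st[i,4])[:2]:
            if st[i,4]<8: continue
            mm=l[uv[:,1],uv[:,0]]==i
            Q=atz(n,uv[mm],plane); print(name,mm.sum(),'px',np.round(ce[i],1),'zmed',np.round(np.median(P[mm,2]),1),'med',np.round(np.median(P[mm],0),1),'rect@z',plane,*rect(Q))
    rep('bluecap',(b>110)&(b>1.6*r)&(b>1.4*g)&(P[:,2]>55)&(P[:,2]<80),68)
    rep('mat',(r+g+b<150)&(P[:,2]<12)&(P[:,2]>-6)&(abs(r-b)<15),3)
    rep('blackcap',(r+g+b<130)&(P[:,2]>55)&(P[:,2]<80),68)
    rep('green',(g>1.4*r)&(g>1.25*b)&(P[:,2]>5),66)
    rep('red',(r>2*g)&(r>2.2*b)&(r>120)&(P[:,2]>40),65)
    rep('yellow',(r>150)&(g>130)&(b<0.5*r)&(P[:,2]>70),115)
    for th,pl in(('station',12),('mat',3),('hold_arm',85),('valve',65),('tin',140),('tumbler',85)):
        for q in eyes.regions_of(n,th)[:3]:
            m=q['pixels'][uv[:,1],uv[:,0]]; print(' net',th,round(q['score'],2),np.round(q['position']),np.round(np.median(P[m],0)),rect(atz(n,uv[m],pl)))
E
python3 meas.py
```

```text
top
bluecap 231 px [441.  190.4] zmed 67.7 med [ 625.6 -338.2   67.7] rect@z 68 [ 624.4 -337.9] [57.9 34.8] 3.88
mat 1518 px [412.2 260.1] zmed 2.5 med [ 412.5 -268.2    2.5] rect@z 3 [ 412.1 -268.3] [121.3 122.1] 86.61
blackcap 181 px [407.4 191.4] zmed 67.9 med [ 621.6 -236.6   67.9] rect@z 68 [ 620.3 -236.2] [50.4 30.1] 0.54
blackcap 174 px [424.1 192.1] zmed 67.9 med [ 619.2 -286.9   67.9] rect@z 68 [ 619.6 -286.8] [30.  53.4] 89.65
green 33 px [281.3 196.1] zmed 62.5 med [603.5 135.3  62.5] rect@z 66 [603.3 133.5] [39.   6.8] 80.24
green 28 px [276.1 219.8] zmed 64.6 med [533.2 148.8  64.6] rect@z 66 [534.1 149. ] [37.6  5.9] 75.28
red 80 px [327.8 230.6] zmed 63.9 med [503.8  -3.2  63.9] rect@z 65 [503.7  -2.7] [11.6 56.8] 83.28
yellow 20 px [254.1 184.1] zmed 114.0 med [633.5 208.2 114. ] rect@z 115 [633.6 208.2] [11.3 11.2] 0.99
 net station 0.9 [304. 212.] [554.  71.  12.] (array([554.7,  76.5]), array([341.6, 153.5]), 77.07)
 net mat 0.84 [411. 262.] [ 412. -268.    2.] (array([ 411. , -268.5]), array([132.8, 133.2]), 86.53)
 net hold_arm 0.74 [271. 186.] [628. 163.  86.] (
[... 1493 characters left out ...]
 net hold_arm 0.69 [315. 237.] [548. 101.  13.] (array([537. , 119.7]), array([315.5, 208.5]), 76.5)
 net hold_arm 0.33 [358. 177.] [ 596. -215.   22.] (array([ 580.7, -217.9]), array([ 95.6, 197.9]), 0.75)
 net valve 0.56 [346. 216.] [515.   0.  63.] (array([522.9,   1.1]), array([ 29.1, 112.1]), 83.59)
 net tin 0.88 [285. 178.] [762.   2.  92.] (array([723.7,  44.1]), array([ 62.4, 218.3]), 42.14)
 net tin 0.19 [313. 235.] [548. 101.  13.] (array([499.8, 163.7]), array([299.1, 191.6]), 76.01)
 net tumbler 0.74 [235. 354.] [449. 523.  54.] (array([430.1, 538.4]), array([ 65.8, 100. ]), 44.24)
 net tumbler 0.7 [258. 315.] [476. 412.  57.] (array([458. , 427.6]), array([ 64.4, 111.6]), 49.74)
```

Measured poses, with top and side agreeing within 2 mm:

| Thing | Measurement | Check |
|---|---|---|
| Cartridge | centre (624.4, -338), yaw ~3.9°, cap at z 68 | — |
| Cradle centre | (568.7, 141.2), yaw ≈ -12.9° | — |
| Hold arm | 1.49 rad | peg is 80.1 mm from the pivot, as specified |
| Valve | ~0.08 rad | — |

The hold arm is already above 1.4, so it is clear. Moving above the cartridge.

```bash
python3 -m handwheel '20 7 -2 0.06; 40 14 -5 0.115; 40 14 -5 0.115; 40 14 -5 0.115; 40 14 -5 0.115; 40 14 -5 0.115; 40 14 -5 0.115; 40 14 -5 0.115; 40 14 -5 0.115; 40 14 -5 0.115; 40 14 -5 0.115; 40 14 -5 0.115; 20 7 -5 0.05; 0 0 0 0; 0 0 0 0' 85 40
```

```text
time_s: 2.6
eef_pos: [631.6, -329.7, 165.0]
orientation: [2.086, 2.345, 0.002]
ft_force: [-0.1, -1.0, 0.3]
opening: 84.9
```

```bash
python3 -m handwheel '-7 -8 -10 -0.049; 0 0 0 0; 0 0 0 0'; python3 - <<'E'
from h import *
shot('top','top1.png');im,d=shot('side','side1.png')
a=cv2.imread('pics/top1.png')[150:240,380:500];b=cv2.imread('pics/side1.png')[90:210,320:430]
cv2.imwrite('pics/c3.png',np.hstack([cv2.resize(a,(400,400*90//120),interpolation=2),np.zeros((300,10,3),np.uint8),cv2.resize(b,(275,300),interpolation=2)]))
E
```

```text
time_s: 2.9
eef_pos: [622.3, -339.4, 156.1]
orientation: [2.148, 2.288, 0.002]
ft_force: [0.6, -0.0, -0.2]
opening: 85.3
```

View pics/c3.png

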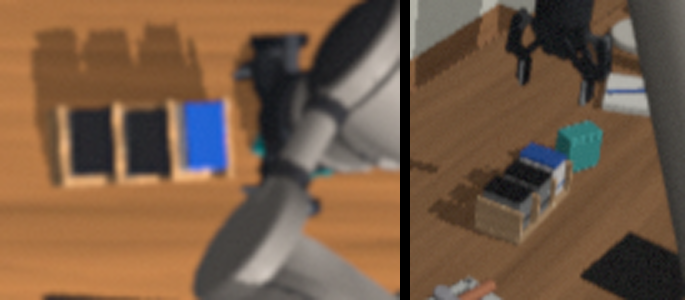

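The crops show the blue-capped cartridge at about (441,190) in the top view. The open fingers stand over it, offset by the parallax I expect. Descending.

```bash
python3 -m handwheel '2 1 -20 0; 0 0 -25 0; 0 0 -25 0; 0 0 -20 0; 0 0 -20 0; 0 0 -12 0; 0 0 -6 0; 0 0 0 0'
```

```text
time_s: 3.8
eef_pos: [626.1, -340.2, 30.9]
orientation: [2.139, 2.281, 0.005]
ft_force: [-0.3, -0.1, -0.5]
opening: 84.8
```

```bash
python3 -m handwheel '-2 2 -6 0; 0 0 0 0'; python3 -m handwheel '0 0 0 0;0 0 0 0;0 0 0 0;0 0 0 0;0 0 0 0;0 0 0 0;0 0 0 0;0 0 0 0' 50 40
```

```text
time_s: 4.0
eef_pos: [624.8, -338.6, 26.3]
orientation: [2.137, 2.279, 0.006]
ft_force: [0.5, 0.4, 0.3]
opening: 85.1
time_s: 4.8
eef_pos: [625.6, -338.9, 28.3]
orientation: [2.135, 2.277, 0.007]
ft_force: [0.6, 0.7, -1.2]
opening: 59.8
```

Gripped, with the opening at 59.8 mm. Lifting.

```bash
python3 -m handwheel '0 0 8 0; 0 0 15 0; 0 0 20 0; 0 0 20 0; 0 0 20 0; 0 0 15 0; 0 0 0 0; 0 0 0 0'; python3 - <<'E'
from h import *
shot('top','top2.png');im,d=shot('side','side2.png')
a=cv2.imread('pics/top2.png')[150:240,380:500];b=cv2.imread('pics/side2.png')[90:210,320:430]
cv2.imwrite('pics/c4.png',np.hstack([cv2.resize(a,(400,400*90//120),interpolation=2),np.zeros((300,10,3),np.uint8),cv2.resize(b,(275,300),interpolation=2)]))
E
```

```text
time_s: 5.6
eef_pos: [625.2, -338.9, 136.4]
orientation: [2.133, 2.275, 0.007]
ft_force: [0.1, -0.4, -2.1]
opening: 59.6
```

View pics/c4.png

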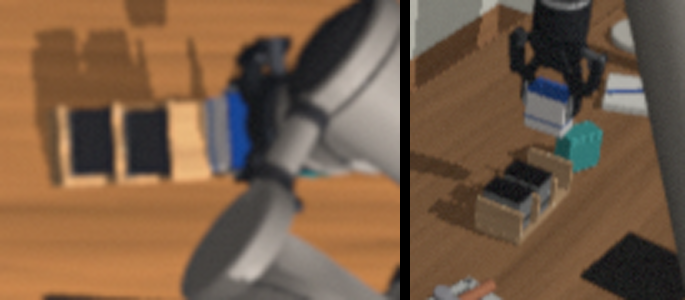

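Held upright and clear of the rack. Going over the mat, with the yaw turned toward the cradle's (-12.9°).

```bash
python3 -m handwheel '-15 5 0 -0.02; -28 9 0 -0.04; -28 9 0 -0.04; -28 9 -5 -0.04; -28 9 -8 -0.04; -28 9 -8 -0.04; -20 8 -8 -0.03; -10 4 0 0; 0 0 0 0; 0 0 0 0'
```

```text
time_s: 6.7
eef_pos: [428.8, -270.2, 96.3]
orientation: [2.423, 1.989, -0.002]
ft_force: [-0.5, -0.0, -3.0]
opening: 59.5
```

```bash
python3 -m handwheel '-15 2 -15 -0.029; 0 0 -20 0; 0 0 -10 0; 0 0 -3 0; 0 0 0 0; 0 0 0 0'
```

```text
time_s: 7.3
eef_pos: [418.2, -270.9, 47.6]
orientation: [2.446, 1.951, 0.0]
ft_force: [0.7, 0.2, -2.4]
opening: 59.5
```

```bash
python3 -m handwheel '-4 2 -8 0; 0 0 -7 0; 0 0 -4 0; 0 0 0 0'; python3 -m handwheel '0 0 -2 0; 0 0 0 0'
```

```text
time_s: 7.7
eef_pos: [414.8, -269.3, 28.3]
orientation: [2.444, 1.95, 0.001]
ft_force: [0.2, 0.5, -2.3]
opening: 59.8
time_s: 7.9
eef_pos: [414.8, -269.4, 26.1]
orientation: [2.444, 1.95, 0.001]
ft_force: [-0.1, 0.3, -1.7]
opening: 59.2
```

```bash
python3 - <<'E'
from h import *
z=shot('side','side3.png');shot('top','top3.png')
b=cv2.imread('pics/side3.png')[130:240,350:480]; a=cv2.imread('pics/top3.png')[210:300,370:480]
cv2.imwrite('pics/c5.png',np.hstack([cv2.resize(b,None,fx=3,fy=3,interpolation=2),cv2.resize(a,(400,330),interpolation=2)]))
E
```

```text
(no output)
```

View pics/c5.png

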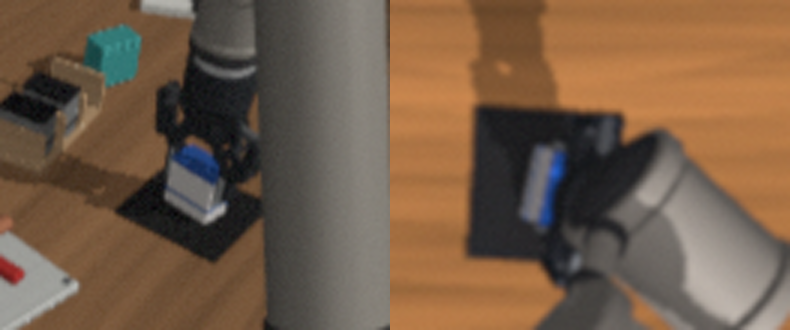

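The cartridge is over the mat, held upright. The force still reads its full weight, so I'll step down until it touches.

```bash
for i in 1 2 3; do :; done; python3 -m handwheel '0 0 -1 0; 0 0 0 0'; python3 -m handwheel '0 0 -1 0; 0 0 0 0'
```

```text
time_s: 8.2
eef_pos: [415.2, -269.7, 25.5]
orientation: [2.443, 1.949, 0.001]
ft_force: [-0.9, 0.1, -2.1]
opening: 59.8
time_s: 8.4
eef_pos: [415.5, -269.9, 25.3]
orientation: [2.442, 1.949, 0.002]
ft_force: [0.8, -0.2, -2.5]
opening: 59.8
```

```bash
python3 -m handwheel '0 0 -1.5 0; 0 0 0 0'; python3 -m handwheel '0 0 -1.5 0; 0 0 0 0';  python3 -m handwheel '0 0 -1.5 0; 0 0 0 0'
```

```text
time_s: 8.6
eef_pos: [415.8, -270.0, 25.5]
orientation: [2.441, 1.948, 0.002]
ft_force: [-0.4, 0.3, -3.1]
opening: 59.6
time_s: 8.8
eef_pos: [416.1, -270.2, 25.3]
orientation: [2.439, 1.947, 0.002]
ft_force: [-0.2, 0.2, -2.9]
opening: 59.8
time_s: 9.0
eef_pos: [416.3, -270.4, 25.4]
orientation: [2.438, 1.947, 0.002]
ft_force: [0.0, 0.2, -2.9]
opening: 59.6
```

```bash
python3 -m handwheel '0 0 -3 0'; python3 -m handwheel '0 0 -3 0'
```

```text
time_s: 9.1
eef_pos: [416.6, -270.7, 25.0]
orientation: [2.437, 1.947, 0.002]
ft_force: [-11.9, 9.0, 64.6]
opening: 59.4
time_s: 9.2
eef_pos: [416.6, -270.7, 25.0]
orientation: [2.436, 1.947, 0.002]
ft_force: [-9.5, 8.1, 45.9]
opening: 59.7
```

It is in contact at z 25.0–25.3, as predicted. One still row, then release.

```bash
python3 -m handwheel '0 0 0 0; 0 0 0 0'; python3 -m handwheel '0 0 0 0; 0 0 0 0; 0 0 0 0; 0 0 0 0; 0 0 0 0; 0 0 0 0' 85
```

```text
time_s: 9.4
eef_pos: [416.9, -270.9, 26.1]
orientation: [2.435, 1.945, 0.002]
ft_force: [0.4, 0.3, -3.1]
opening: 59.7
time_s: 10.0
eef_pos: [416.8, -271.0, 24.3]
orientation: [2.436, 1.946, 0.002]
ft_force: [0.4, -0.7, -0.2]
opening: 85.1
```

```bash
python3 -m handwheel '0 0 10 0; 0 0 20 0; 0 0 30 0; 0 0 30 0; 0 0 30 -0.1; 0 0 10 -0.15; 0 0 0 -0.15; 0 0 0 -0.15; 0 0 0 -0.15; 0 0 0 -0.15; 0 0 0 -0.15; 0 0 0 -0.15; 0 0 0 -0.15; 0 0 0 -0.15; 0 0 0 -0.05; 0 0 0 0'; python3 - <<'E'
from h import *
shot('side','side4.png');shot('top','top4.png')
b=cv2.imread('pics/side4.png')[110:240,350:480]; a=cv2.imread('pics/top4.png')[210:300,370:480]
cv2.imwrite('pics/c6.png',np.hstack([cv2.resize(b,(390,390),interpolation=2),cv2.resize(a,(400,390),interpolation=2)]))
E
```

```text
time_s: 11.6
eef_pos: [416.1, -270.2, 172.4]
orientation: [3.103, -0.255, -0.015]
ft_force: [0.3, 0.3, 0.2]
opening: 85.1
```

View pics/c6.png

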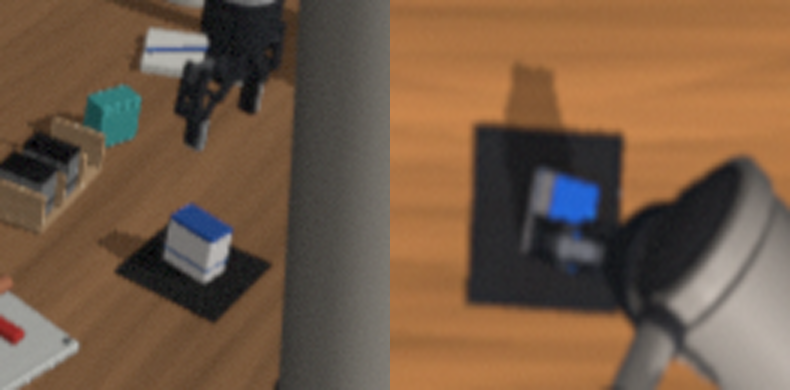

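The cartridge is standing upright on the mat at about side pixel (416,190). Next I'll measure its centre from the side view's cap.

```bash
python3 - <<'E'
from h import *
from meas import rect
z=np.load('pics/side4.npz'); im,d=z['im'].astype(int),z['d']
uv,P=cloud('side',d); r,g,b=im[uv[:,1],uv[:,0]].T
reg=(abs(P[:,0]-416)<60)&(abs(P[:,1]+270)<60)
m=reg&(b>1.5*r)&(b>1.3*g)&(P[:,2]>50)&(P[:,2]<75)
print(m.sum(),np.percentile(P[m,2],[5,50,95]))
m2=reg&(b>1.35*r)&(b>1.2*g)&(b>60)&(abs(P[:,2]-65)<4)
print(m2.sum(),rect(atz('side',uv[m2],65)))
# white+blue all points of cartridge; predicted cap outline
for c in ((417,-270),):
    a=np.deg2rad(-12.8);ex=np.array([np.cos(a),np.sin(a)]);ey=np.array([-ex[1],ex[0]])
    Q=[np.r_[np.array(c)+sx*30*ex+sy*18*ey,65] for sx,sy in((1,1),(1,-1),(-1,-1),(-1,1))]
    pts=proj('side',np.array(Q)); print(np.round(pts,1))
img=cv2.imread('pics/side4.png')[150:240,380:460]; big=cv2.resize(img,None,fx=6,fy=6,interpolation=2)
cv2.polylines(big,[np.int32((pts-[380,150]+.5)*6)],True,(0,0,255),1); cv2.imwrite('pics/c7.png',big)
E
```

```text
131 [61.59812592 65.396549   68.7288239 ]
125 (array([ 414.8, -267.8]), array([38.2, 59.9]), 77.39)
[[405.8 181.1]
 [413.  176.9]
 [427.2 185.6]
 [420.1 190. ]]
```

View pics/c7.png

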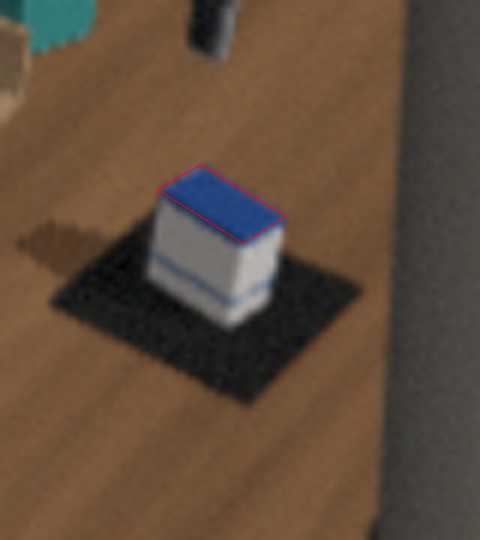

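The predicted outline at (417,-270) with yaw -12.8° fits the cap. Descending to grip the broad sides.

```bash
python3 -m handwheel '0 1 -15 -0.03; 0 0 -25 -0.028; 0 0 -25 0; 0 0 -20 0; 0 0 -20 0; 0 0 -12 0; 0 0 -6 0; 0 0 0 0; 0 0 0 0'
```

```text
time_s: 12.6
eef_pos: [416.9, -269.9, 48.4]
orientation: [3.093, -0.326, -0.008]
ft_force: [0.6, 0.2, 0.1]
opening: 85.2
```

```bash
python3 -m handwheel '0 0 -8 -0.012; 0 0 -8 0; 0 0 -5 0; 0 0 0 0; 0 0 0 0'; python3 -m handwheel '0 0 0 0;0 0 0 0;0 0 0 0;0 0 0 0;0 0 0 0;0 0 0 0;0 0 0 0;0 0 0 0;0 0 0 0;0 0 0 0' 26 40
```

```text
time_s: 13.1
eef_pos: [417.8, -270.7, 27.3]
orientation: [3.089, -0.345, -0.004]
ft_force: [-0.5, 0.4, 0.3]
opening: 85.3
time_s: 14.1
eef_pos: [418.1, -270.9, 27.8]
orientation: [3.088, -0.345, -0.003]
ft_force: [0.2, -0.5, 0.5]
opening: 35.6
```

Gripped on the broad sides, opening 35.6 mm. Lift.

```bash
python3 -m handwheel '0 0 6 0; 0 0 12 0; 0 0 20 0; 0 0 25 0; 0 0 25 0; 0 0 20 0; 0 0 10 0; 0 0 0 0; 0 0 0 0'
```

```text
time_s: 15.0
eef_pos: [416.3, -269.1, 154.0]
orientation: [3.09, -0.345, -0.005]
ft_force: [-0.1, -0.2, -2.3]
opening: 35.8
```

```bash
python3 -m handwheel '5 15 0 0; 11 30 0 0; 11 30 0 0; 11 30 0 0; 11 30 0 0; 11 30 0 0; 11 30 0 0; 11 30 0 0; 11 30 0 0; 11 30 0 0; 11 30 0 0; 11 30 0 0; 11 30 0 0; 6 15 0 0; 0 0 0 0; 0 0 0 0'
```

```text
time_s: 16.6
eef_pos: [552.3, 137.7, 133.1]
orientation: [3.09, -0.349, -0.061]
ft_force: [0.1, -0.5, -3.1]
opening: 35.5
```

```bash
python3 -m handwheel '5 1 0 0; 5 1 0 0; 5 1 0 0;0 0 0 0; 0 0 0 0'; python3 - <<'E'
from h import *
shot('side','side5.png');shot('top','top5.png')
print(ctrl.read_state()['qpos'])
b=cv2.imread('pics/side5.png')[150:290,240:380]; a=cv2.imread('pics/top5.png')[160:260,235:345]
cv2.imwrite('pics/c8.png',np.hstack([cv2.resize(b,(400,400),interpolation=2),cv2.resize(a,(400,400),interpolation=2)]))
E
```

```text
time_s: 17.1
eef_pos: [568.2, 136.6, 132.7]
orientation: [3.088, -0.356, -0.063]
ft_force: [-0.5, 1.0, -2.3]
opening: 35.8
[ 0.11728619  0.56616364  1.44605117 -0.02419636  1.17637555  1.92718862]
```

View pics/c8.png

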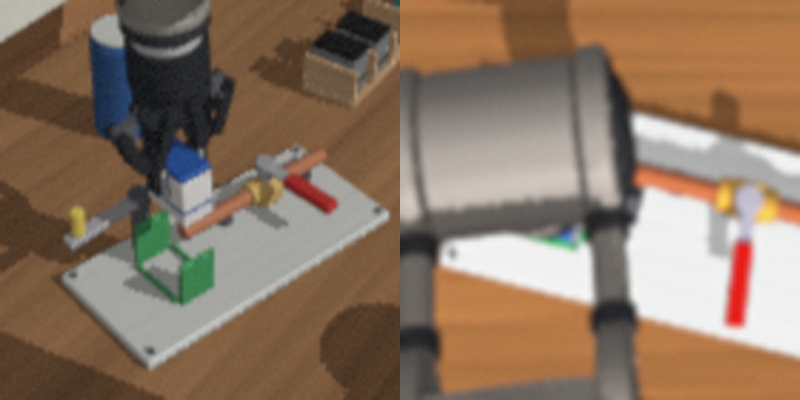

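Held over the cradle, with the arm clear to the left (peg at crop (77,222)). The tool has a slight 2.3° tilt. I'll correct xy, then overlay the predicted cradle and cartridge outlines on the side view.

```bash
python3 -m handwheel '2 4 0 0; 0 0 0 0'; cat > ov.py <<'E'
from h import *
import sys
from scipy.spatial.transform import Rotation as Ro
def box(T,cx,cy,z0,z1):
    return [np.array([T@np.array([sx*cx,sy*cy,z,1]) for sx,sy in((1,1),(1,-1),(-1,-1),(-1,1))])[:,:3] for z in(z0,z1)]
def st(c=(568.7,141.2),a=-12.9):
    T=np.eye(4);T[:3,:3]=Ro.from_euler('z',a,degrees=True).as_matrix();T[:3,3]=[*c,12];return T
def draw(big,n,pts,o,f,col):
    cv2.polylines(big,[np.int32((proj(n,pts)-o+.5)*f)],True,col,1)
if __name__=='__main__':
    f=sys.argv[1]; h=float(sys.argv[2]); off=float(sys.argv[3]); side=len(sys.argv)>4
    s=ctrl.read_state(); shot('side',f+'.png'); shot('top',f+'t.png')
    o=np.array([270,180]);k=8
    img=cv2.imread(f'pics/{f}.png')[180:255,270:350]; big=cv2.resize(img,None,fx=k,fy=k,interpolation=2)
    T=st()
    for x0,x1 in((33,39),(-39,-33)):
        Q=np.array([[x0,21,54],[x1,21,54],[x1,-21,54],[x0,-21,54]])@T[:3,:3].T+T[:3,3]; draw(big,'side',Q,o,k,(0,255,255))
        Q=np.array([[x0,21,0],[x0,21,54],[x0,-21,54],[x0,-21,0]])@T[:3,:3].T+T[:3,3]; draw(big,'side',Q,o,k,(255,0,255))
    R=Ro.from_rotvec(s['orientation']).as_matrix(); tz=R[:,2]; print('toolz',np.round(tz,4),'jaw',np.round(np.rad2deg(np.arctan2(R[1,1],R[0,1])),2),np.round(s['eef_pos'],1))
    if h>0:
        ez=-tz; ey=-R[:,1]; ex=np.cross(ey,ez); C=np.eye(4);C[:3,:3]=np.c_[ex,ey,ez]; C[:3,3]=s['eef_pos']+tz*h+ex*off
        for q in box(C,30,18,0,62): draw(big,'side',q,o,k,(0,0,255))
    cv2.imwrite(f'pics/{f}o.png',big)
E
python3 ov.py s6 24.8 -1.5
```

```text
time_s: 17.4
eef_pos: [570.0, 141.0, 133.0]
orientation: [3.088, -0.356, -0.063]
ft_force: [0.2, 0.4, -1.5]
opening: 35.3
toolz [-0.0439 -0.0276 -0.9987] jaw -103.11 [570. 141. 133.]
```

View pics/s6o.png

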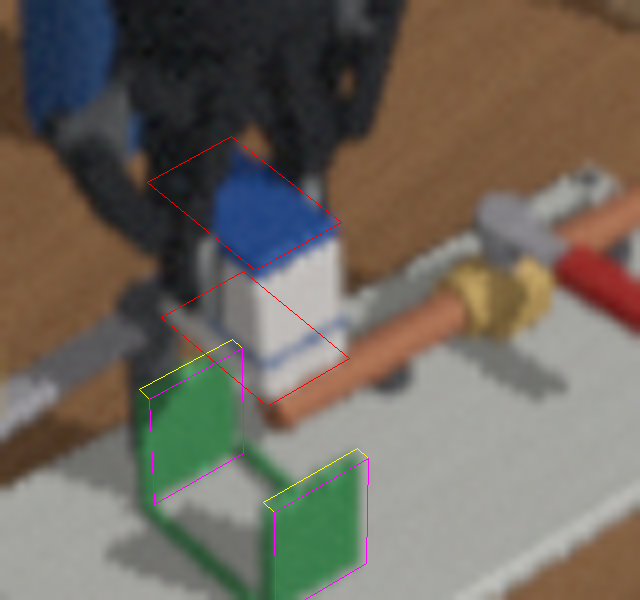

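The cartridge and cradle overlays are shifted about equally (≈1–2 mm of camera bias), so their relative alignment is good. Before lowering I'll try to undo the small tilt, with a fast move back and a slow return.

```bash
python3 -m handwheel '-5 -15 3 0; -11 -30 3 0; -11 -30 3 0; -6 -15 3 0; 0 0 0 0; 0 0 0 0'; python3 -m handwheel '2 6 0 0; 2 6 0 0; 2 6 0 0;2 6 0 0;2 6 0 0;2 6 0 0;2 6 0 0;2 6 0 0;2 6 0 0; 2 6 0 0; 0 0 0 0'; python3 -c "
from ov import *
s=ctrl.read_state();R=Ro.from_rotvec(s['orientation']).as_matrix();print(R[:,2],s['qpos'])"
```

```text
time_s: 18.1
eef_pos: [534.2, 46.1, 146.1]
orientation: [3.087, -0.354, -0.062]
ft_force: [-0.5, 0.6, -2.7]
opening: 35.7
time_s: 19.2
eef_pos: [556.7, 115.6, 145.2]
orientation: [3.089, -0.347, -0.063]
ft_force: [0.3, 0.2, -2.0]
opening: 35.4
[-0.04354214 -0.02741554 -0.99867536] [ 0.08313508  0.52604161  1.48034487 -0.02563016  1.18101871  1.8878795 ]
```

The tilt is unchanged at 2.9° and fits within the clearance, so the cradle floor will level the cartridge. Going back over the cradle.

```bash
python3 -m handwheel '4 8 0 0; 4 8 0 0; 4 8 0 0; 0 0 0 0; 0 0 0 0'; python3 -m handwheel '0 0 -4 0; 0 0 -8 0; 0 0 -8 0; 0 0 -8 0; 0 0 -5 0; 0 0 0 0;0 0 0 0'
```

```text
time_s: 19.7
eef_pos: [569.9, 141.7, 145.2]
orientation: [3.089, -0.347, -0.062]
ft_force: [0.1, -0.6, -2.7]
opening: 35.5
time_s: 20.4
eef_pos: [568.9, 140.6, 108.0]
orientation: [3.088, -0.349, -0.067]
ft_force: [0.1, 0.2, -1.4]
opening: 35.5
```

```bash
python3 -m handwheel '1 0 -5 0; 0 0 -6 0; 0 0 0 0;0 0 0 0'; python3 ov.py s7 24.8 -1.5
```

```text
time_s: 20.8
eef_pos: [570.4, 140.6, 96.6]
orientation: [3.088, -0.349, -0.065]
ft_force: [0.6, -0.8, -1.9]
opening: 35.2
toolz [-0.045  -0.028  -0.9986] jaw -102.85 [570.4 140.6  96.6]
```

View pics/s7o.png

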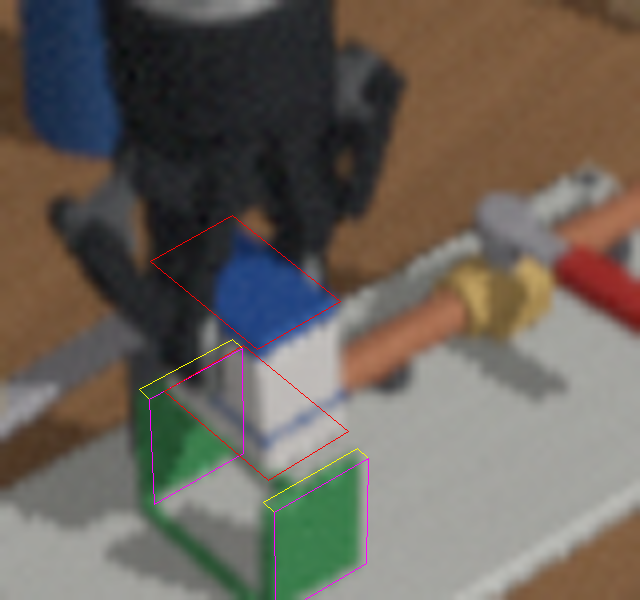

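Cartridge and cradle line up within about 1 mm. Lowering into it, watching the force.

```bash
python3 -m handwheel '0 0.5 -5 0; 0 0 -5 0; 0 0 -4 0; 0 0 0 0'; python3 -m handwheel '0 0 -5 0; 0 0 -5 0; 0 0 -5 0; 0 0 0 0'
```

```text
time_s: 21.3
eef_pos: [570.4, 141.3, 81.8]
orientation: [3.089, -0.349, -0.064]
ft_force: [0.2, -0.6, -2.0]
opening: 35.5
time_s: 21.7
eef_pos: [570.3, 141.3, 65.1]
orientation: [3.088, -0.349, -0.065]
ft_force: [-0.7, -0.2, -2.7]
opening: 35.4
```

No contact yet, with the bottom about 26 mm below the wall tops.

```bash
python3 -m handwheel '0 0 -5 0; 0 0 -5 0; 0 0 -4 0; 0 0 0 0'; python3 -m handwheel '0 0 -4 0; 0 0 -3 0; 0 0 0 0'
```

```text
time_s: 22.1
eef_pos: [570.3, 141.2, 49.8]
orientation: [3.088, -0.349, -0.065]
ft_force: [-1.4, -0.7, -2.5]
opening: 35.6
time_s: 22.4
eef_pos: [570.5, 141.2, 42.3]
orientation: [3.089, -0.349, -0.064]
ft_force: [0.6, 1.0, -2.8]
opening: 35.7
```

```bash
python3 -m handwheel '0 0 -2 0; 0 0 0 0'; python3 -m handwheel '0 0 -2 0'; python3 -m handwheel '0 0 -1.5 0'; python3 -m handwheel '0 0 -1.5 0'
```

```text
time_s: 22.6
eef_pos: [570.5, 141.3, 40.2]
orientation: [3.089, -0.349, -0.064]
ft_force: [-0.2, -0.2, -2.3]
opening: 35.4
time_s: 22.7
eef_pos: [570.8, 141.3, 38.5]
orientation: [3.089, -0.349, -0.063]
ft_force: [0.1, -0.8, -1.5]
opening: 35.5
time_s: 22.8
eef_pos: [570.8, 141.3, 37.5]
orientation: [3.089, -0.349, -0.063]
ft_force: [-5.6, -0.6, 12.1]
opening: 35.4
time_s: 22.9
eef_pos: [570.8, 141.3, 37.5]
orientation: [3.089, -0.348, -0.062]
ft_force: [-7.0, -1.6, 15.1]
opening: 35.1
```

Corner contact at 37.5, as expected. Pressing slightly more, then releasing while in contact.

```bash
python3 -m handwheel '0 0 -2.5 0; 0 0 -2.5 0'; python3 -m handwheel '0 0 -2 0; 0 0 -1 0; 0 0 0 0; 0 0 0 0; 0 0 0 0;0 0 0 0' 60
```

```text
time_s: 23.1
eef_pos: [570.7, 141.3, 37.4]
orientation: [3.089, -0.348, -0.059]
ft_force: [-7.8, -1.1, 17.4]
opening: 35.7
time_s: 23.7
eef_pos: [571.8, 141.4, 35.5]
orientation: [3.09, -0.348, -0.055]
ft_force: [-0.8, 0.4, -0.6]
opening: 60.3
```

```bash
python3 ov.py s8 0 0
```

```text
toolz [-0.0385 -0.0279 -0.9989] jaw -102.82 [571.8 141.4  35.5]
```

View pics/s8o.png

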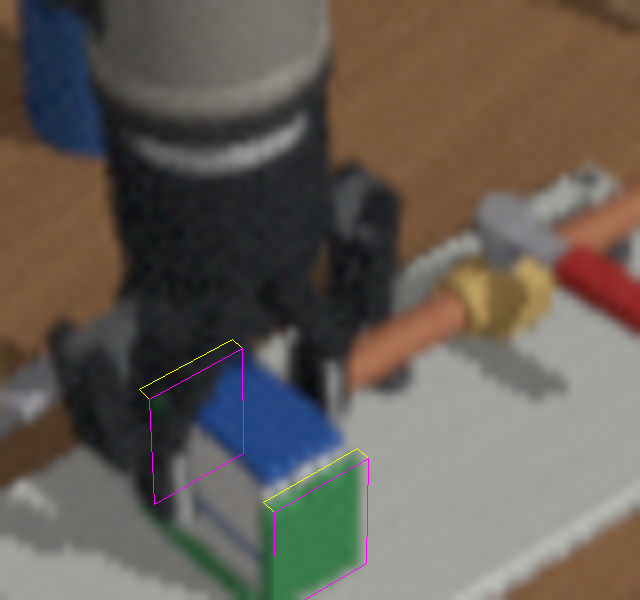

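The cartridge sits in the cradle with its cap about 8 mm above the end wall, as it should. Retreating straight up before checking it.

```bash
python3 -m handwheel '0 0 5 0; 0 0 12 0; 0 0 20 0; 0 0 25 0; 0 0 25 0; 0 0 20 0; 0 0 0 0; 0 0 0 0' 60; python3 -m handwheel '12 7 0 0.01; 20 13 0 0.02; 20 13 0 0.02; 20 13 0 0.02; 12 8 0 0; 0 0 0 0;0 0 0 0; 0 0 0 0' 0 30; python3 - <<'E'
from ov import *
shot('side','s9.png');shot('top','s9t.png')
s=ctrl.read_state();R=Ro.from_rotvec(s['orientation']).as_matrix();print(R[:,2],np.rad2deg(np.arctan2(R[1,1],R[0,1])))
b=cv2.imread('pics/s9.png')[150:290,240:380]; a=cv2.imread('pics/s9t.png')[160:260,235:345]
cv2.imwrite('pics/c9.png',np.hstack([cv2.resize(b,(400,400),interpolation=2),cv2.resize(a,(400,400),interpolation=2)]))
E
```

```text
time_s: 24.6
eef_pos: [571.5, 141.4, 151.6]
orientation: [3.09, -0.348, -0.05]
ft_force: [1.2, -0.8, -1.1]
opening: 60.0
time_s: 25.4
eef_pos: [653.4, 195.9, 143.0]
orientation: [3.095, -0.236, -0.07]
ft_force: [-0.6, -0.2, 0.9]
opening: 0.0
[-0.04747463 -0.03285828 -0.99833186] -98.68169684396959
```

View pics/c9.png

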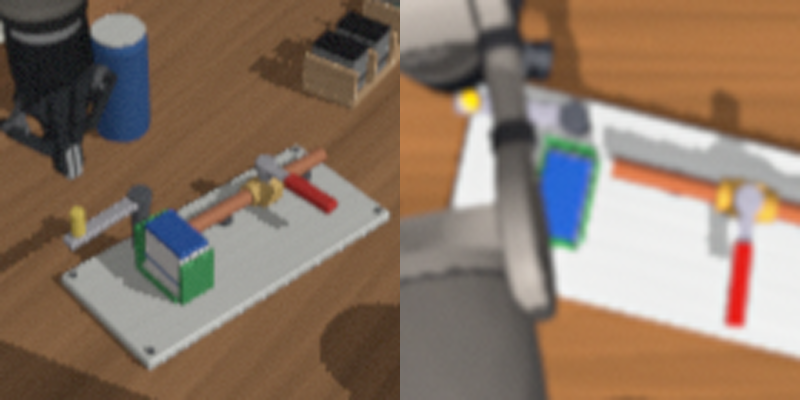

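Cartridge in the cradle, upright. I'll check its cap height and level.

```bash
python3 - <<'E'
from ov import *
from meas import rect
for n,f in(('side','s9'),('top','s9t')):
    z=np.load(f'pics/{f}.npz'); im,d=z['im'].astype(int),z['d']; uv,P=cloud(n,d); r,g,b=im[uv[:,1],uv[:,0]].T
    m=(abs(P[:,0]-569)<50)&(abs(P[:,1]-141)<45)&(b>1.6*r)&(b>1.5*g)&(P[:,2]>50)
    k=np.zeros(d.shape,np.uint8);k[uv[m,1],uv[m,0]]=1
    k=cv2.erode(k,np.ones((3,3),np.uint8)); mm=k[uv[:,1],uv[:,0]]>0
    A=np.c_[P[mm,:2]-[569,141],np.ones(mm.sum())]; mz=P[mm,2]; keep=abs(mz-np.median(mz))<4
    print(n,m.sum(),mm.sum(),np.median(mz),np.linalg.lstsq(A[keep],mz[keep],rcond=None)[0], rect(atz(n,uv[m],74)))
E
```

```text
side 175 98 74.72043806882954 [-9.45394488e-03  1.78365572e-02  7.45963098e+01] (array([565.7, 144.4]), array([34.9, 57.6]), 74.36)
top 221 153 73.73240092489355 [-4.94179524e-03 -3.39644067e-02  7.36749859e+01] (array([567.1, 140.6]), array([35.9, 58.4]), 76.69)
```

The cap is at z 74 and level, so the cartridge is fully seated. Lowering the closed fingers behind the peg.

```bash
python3 -m handwheel '10 3 -5 0; 0 0 -14 0; 0 0 -14 0; 0 0 -10 0; 0 0 0 0; 0 0 0 0'; python3 - <<'E'
from ov import *
shot('side','s10.png');shot('top','s10t.png')
b=cv2.imread('pics/s10.png')[150:290,240:380]; a=cv2.imread('pics/s10t.png')[160:260,235:345]
cv2.imwrite('pics/c10.png',np.hstack([cv2.resize(b,(400,400),interpolation=2),cv2.resize(a,(400,400),interpolation=2)]))
E
```

```text
time_s: 26.1
eef_pos: [661.1, 197.2, 97.5]
orientation: [3.094, -0.238, -0.073]
ft_force: [0.6, 0.1, 0.0]
opening: 0.2
```

View pics/c10.png

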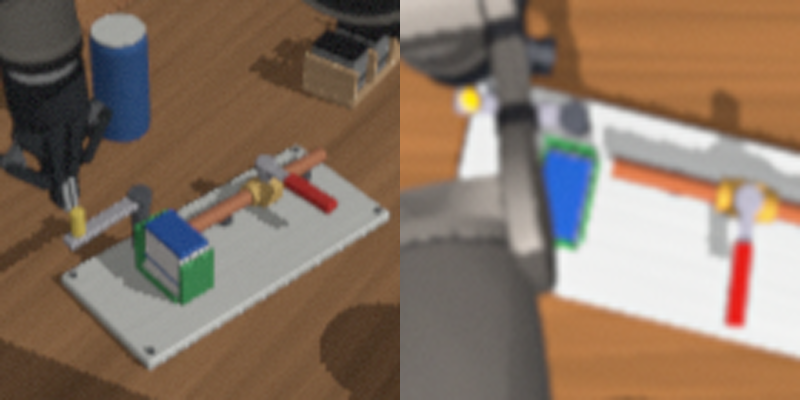

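```bash
python3 -m handwheel '-5 8 -3 0; 0 0 0 0'; python3 -m handwheel '-7.7 2.9 0 0.1; -7.9 2.2 0 0.1; -8.1 1.4 0 0.1; -8.2 0.6 0 0.1; -8.2 -0.3 0 0.1; 0 0 0 0'; python3 - <<'E'
from ov import *
s=ctrl.read_state();R=Ro.from_rotvec(s['orientation']).as_matrix();print('jaw',np.rad2deg(np.arctan2(R[1,1],R[0,1])))
p=s['eef_pos'][:2]-[622.3,128.9];print(np.hypot(*p),np.rad2deg(np.arctan2(p[1],p[0])))
shot('side','s11.png')
b=cv2.imread('pics/s11.png')[150:290,240:380]
cv2.imwrite('pics/c11.png',cv2.resize(b,(500,500),interpolation=2))
E
```

```text
time_s: 26.4
eef_pos: [656.3, 206.0, 95.6]
orientation: [3.095, -0.239, -0.07]
ft_force: [-0.4, 0.2, 0.2]
opening: 0.0
time_s: 27.0
eef_pos: [617.2, 214.3, 97.8]
orientation: [3.043, 0.565, -0.039]
ft_force: [0.3, -0.1, 0.2]
opening: -0.0
jaw -68.92332489997915
85.58946126315128 93.38763339182266
```

View pics/c11.png

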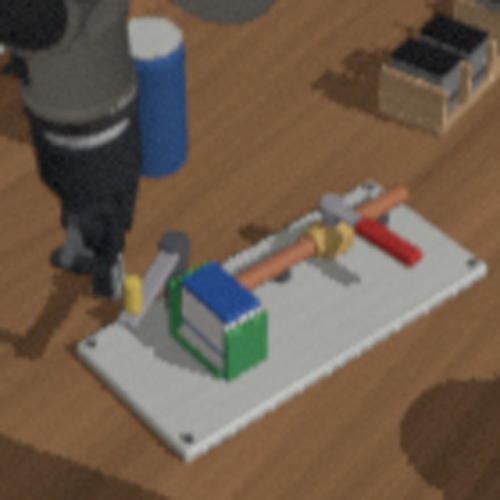

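The arm is following the finger. Continuing along the arc.

```bash
python3 -m handwheel '-8 -1.9 -1 0.07; -7.8 -2.7 -1 0.09; -7.5 -3.5 0 0.09; -7.5 -3.2 0 0.1; -7.2 -4 0 0.1; 0 0 0 0'; python3 - <<'E'
from ov import *
s=ctrl.read_state();R=Ro.from_rotvec(s['orientation']).as_matrix();print('jaw',180+np.rad2deg(np.arctan2(R[1,1],R[0,1])))
p=s['eef_pos'][:2]-[622.3,128.9];print(np.hypot(*p),np.rad2deg(np.arctan2(p[1],p[0])))
shot('side','s12.png')
b=cv2.imread('pics/s12.png')[150:290,240:380]
cv2.imwrite('pics/c12.png',cv2.resize(b,(500,500),interpolation=2))
E
```

```text
time_s: 27.65
eef_pos: [583.7, 201.3, 98.2]
orientation: [2.842, 1.224, -0.005]
ft_force: [-0.3, 0.7, 1.1]
opening: -0.1
jaw 136.6255173319878
82.0012262432908 118.07761131648789
```

View pics/c12.png

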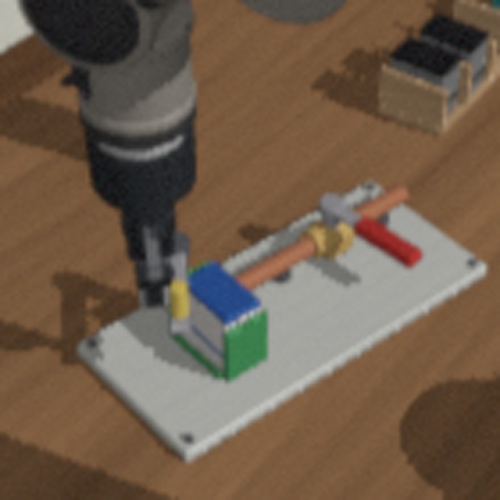

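```bash
python3 -m handwheel '-7 -4.2 -1 0.08; -6.5 -4.9 0 0.08; -6.1 -5.5 0 0.08; -5.5 -6.1 0 0.08; -4.8 -6.6 0 0.08; 0 0 0 0';  python3 - <<'E'
from ov import *
s=ctrl.read_state();R=Ro.from_rotvec(s['orientation']).as_matrix();print('jaw',180+np.rad2deg(np.arctan2(R[1,1],R[0,1])))
p=s['eef_pos'][:2]-[622.3,128.9];print(np.hypot(*p),np.rad2deg(np.arctan2(p[1],p[0])))
E
```

```text
time_s: 28.3
eef_pos: [558.7, 176.2, 98.3]
orientation: [2.557, 1.748, 0.022]
ft_force: [-0.2, -0.5, 0.2]
opening: 0.0
jaw 158.73722754517047
79.24579267378638 143.39109644898485
```

```bash
python3 -m handwheel '-5.3 -5.5 0 0.08; -4.5 -5.5 0 0.05; -1 -4 0 0'; python3 -m handwheel '-1 -4 0 0'; python3 -m handwheel '-0.5 -4 0 0'; python3 - <<'E'
from ov import *
shot('side','s13.png')
b=cv2.imread('pics/s13.png')[150:290,240:380]
cv2.imwrite('pics/c13.png',cv2.resize(b,(500,500),interpolation=2))
E
```

```text
time_s: 28.6
eef_pos: [551.1, 164.7, 99.1]
orientation: [2.451, 1.898, 0.038]
ft_force: [-0.1, 20.7, -3.8]
opening: -0.4
time_s: 28.7
eef_pos: [551.1, 164.7, 99.2]
orientation: [2.461, 1.892, 0.048]
ft_force: [2.5, 21.3, -5.9]
opening: 0.1
time_s: 28.8
eef_pos: [551.3, 164.8, 99.2]
orientation: [2.47, 1.887, 0.056]
ft_force: [-0.6, 18.5, -2.4]
opening: -0.0
```

View pics/c13.png

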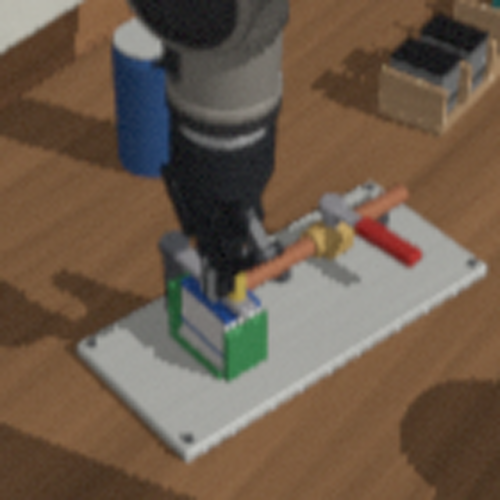

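The end stop is reached: about 20 N, and y 164.7 against 164.3 predicted. Backing off and up, then checking.

```bash
python3 -m handwheel '2 6 0 0; 2 8 2 0; 0 0 15 0; 0 0 25 0; 0 0 25 0; 0 0 0 0; 0 0 0 0'; python3 -m handwheel '-8 -20 0 0; -9 -25 0 0; -9 -25 0 0; -9 -25 0 0; -9 -25 0 0; -7 -18 0 0; 0 0 0 0; 0 0 0 0';  python3 - <<'E'
from ov import *
shot('side','s14.png');shot('top','s14t.png')
s=ctrl.read_state();R=Ro.from_rotvec(s['orientation']).as_matrix();print(R[:,2],np.rad2deg(np.arctan2(R[1,1],R[0,1])))
b=cv2.imread('pics/s14.png')[150:290,240:380]; a=cv2.imread('pics/s14t.png')[160:260,235:345]
cv2.imwrite('pics/c14.png',np.hstack([cv2.resize(b,(400,400),interpolation=2),cv2.resize(a,(400,400),interpolation=2)]))
for n,f in(('side','s14'),('top','s14t')):
    z=np.load(f'pics/{f}.npz'); im,d=z['im'].astype(int),z['d']; uv,P=cloud(n,d); r,g,b=im[uv[:,1],uv[:,0]].T
    m=(P[:,2]>95)&(P[:,2]<125)&(r>140)&(g>120)&(b<.55*r)&(abs(P[:,0]-560)<120)&(abs(P[:,1]-150)<100)
    print(n,m.sum(),np.median(P[m],0) if m.any() else '')
E
```

```text
time_s: 29.55
eef_pos: [558.4, 182.0, 168.6]
orientation: [2.489, 1.86, 0.054]
ft_force: [0.2, 0.3, -0.2]
opening: -0.3
time_s: 30.35
eef_pos: [503.3, 39.9, 161.3]
orientation: [2.503, 1.852, 0.039]
ft_force: [1.1, -0.1, 0.9]
opening: 0.1
[ 0.03714593 -0.00752626 -0.99928151] -16.915646795063882
side 26 [541.04746252 151.28966571 110.32069962]
top 17 [544.53061409 147.94354868 114.56092847]
```

View pics/c14.png

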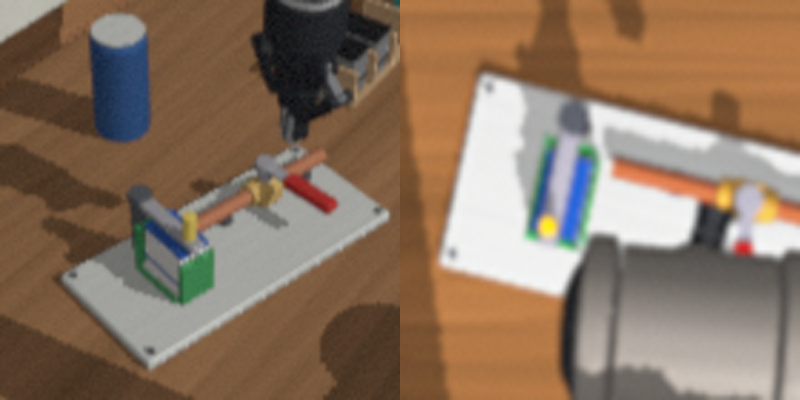

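Arm fully closed: the peg is at (544.5,147.9) against (544.3,146.8) expected. Next, lower the fingers beside the red lever on the cradle side.

```bash
python3 -m handwheel '-5 -8 -10 0.07; -4 -5 -15 0.07; 0 0 -20 0; 0 0 -15 0; 0 0 0 0'
```

```text
time_s: 30.95
eef_pos: [496.4, 31.4, 99.5]
orientation: [2.355, 2.037, 0.046]
ft_force: [0.1, 0.2, 0.1]
opening: -0.1
```

```bash
python3 -m handwheel '-1 -2 -15 0; 0 0 -15 0; 0 0 -12 0; 0 0 -3 0; 0 0 0 0'; python3 - <<'E'
from ov import *
shot('side','s15.png');shot('top','s15t.png')
b=cv2.imread('pics/s15.png')[150:290,260:400]; a=cv2.imread('pics/s15t.png')[160:260,265:375]
cv2.imwrite('pics/c15.png',np.hstack([cv2.resize(b,(400,400),interpolation=2),cv2.resize(a,(400,400),interpolation=2)]))
E
```

```text
time_s: 31.45
eef_pos: [498.7, 32.4, 55.7]
orientation: [2.349, 2.039, 0.052]
ft_force: [0.5, -0.2, -0.1]
opening: -0.1
```

View pics/c15.png

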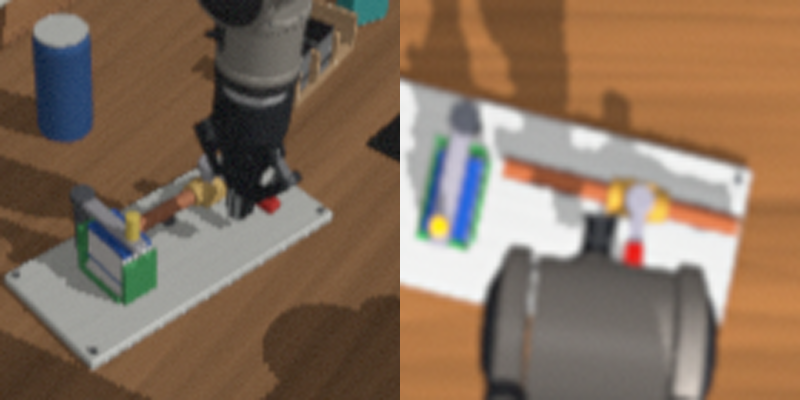

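```bash
python3 -m handwheel '-5 -6 -5 0; -1 -5 -4 0; 0 0 0 0'; python3 -m handwheel '-2.8 -7.3 0 0.08; -2 -7.5 0 0.1; -1.2 -7.7 0 0.1; -0.5 -7.8 0 0.1; 0.3 -7.8 0 0.1; 0 0 0 0';  python3 - <<'E'
from ov import *
s=ctrl.read_state();R=Ro.from_rotvec(s['orientation']).as_matrix();print('jaw',180+np.rad2deg(np.arctan2(R[1,1],R[0,1])))
p=s['eef_pos'][:2]-[564.3,-11.8];print(p,np.hypot(*p),np.rad2deg(np.arctan2(p[1],p[0]))%360)
E
```

```text
time_s: 31.85
eef_pos: [493.3, 20.5, 48.0]
orientation: [2.346, 2.038, 0.056]
ft_force: [-0.4, -0.3, 0.8]
opening: 0.1
time_s: 32.45
eef_pos: [487.3, -18.1, 48.4]
orientation: [1.781, 2.559, 0.073]
ft_force: [-0.7, -0.2, -0.4]
opening: -0.3
jaw 200.32260325848776
[-77.02192683  -6.3488352 ] 77.28314771238963 184.71217686130606
```

```bash
python3 -m handwheel '1.1 -7.7 0 0.1; 1.9 -7.6 0 0.1; 2.5 -7.4 0 0.1; 3.3 -7.1 0 0.1; 4 -6.7 0 0.1; 0 0 0 0';  python3 - <<'E'
from ov import *
s=ctrl.read_state();R=Ro.from_rotvec(s['orientation']).as_matrix();print('jaw',180+np.rad2deg(np.arctan2(R[1,1],R[0,1])))
p=s['eef_pos'][:2]-[564.3,-11.8];print(p,np.hypot(*p),np.rad2deg(np.arctan2(p[1],p[0]))%360)
shot('side','s16.png')
b=cv2.imread('pics/s16.png')[150:290,260:400]
cv2.imwrite('pics/c16.png',cv2.resize(b,(400,400),interpolation=2))
E
```

```text
time_s: 33.05
eef_pos: [498.4, -53.1, 48.4]
orientation: [1.099, 2.937, 0.081]
ft_force: [-0.9, -0.2, -0.3]
opening: -0.2
jaw 228.958804298654
[-65.86540884 -41.27047996] 77.72711623176517 212.07076766235443
```

View pics/c16.png

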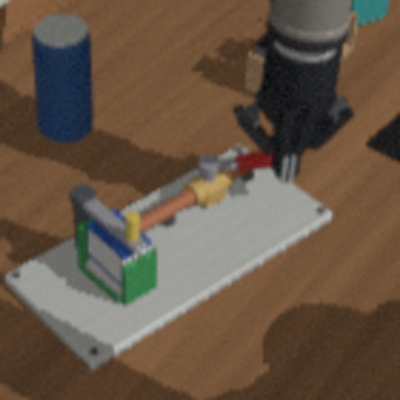

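```bash
python3 -m handwheel '4.4 -6.4 0 0.1; 5 -6 0 0.1; 5.6 -5.4 0 0.1; 6.2 -4.8 0 0.1; 0 0 0 0';  python3 -m handwheel '6.4 -4.2 0 0.08; 4 -1.5 0 0'; python3 -m handwheel '4 -1 0 0'; python3 -m handwheel '4 -1 0 0'
```

```text
time_s: 33.6
eef_pos: [515.5, -72.8, 47.8]
orientation: [-0.504, -3.086, -0.079]
ft_force: [-0.4, -0.2, 0.3]
opening: -0.1
time_s: 33.8
eef_pos: [523.9, -77.4, 47.5]
orientation: [-0.392, -3.096, -0.077]
ft_force: [-2.2, -0.7, 0.9]
opening: 0.0
time_s: 33.9
eef_pos: [527.3, -78.0, 47.3]
orientation: [-0.4, -3.094, -0.077]
ft_force: [-2.5, -0.8, 1.2]
opening: -0.1
time_s: 34.0
eef_pos: [530.8, -78.8, 47.2]
orientation: [-0.404, -3.092, -0.077]
ft_force: [-10.0, -1.4, 2.6]
opening: 0.1
```

```bash
python3 -m handwheel '4 -1 0 0'; python3 -m handwheel '3 -1 0 0'; python3 -m handwheel '3 -0.5 0 0'
```

```text
time_s: 34.1
eef_pos: [531.0, -78.8, 46.8]
orientation: [-0.406, -3.083, -0.078]
ft_force: [-24.4, 0.7, 17.2]
opening: 0.0
time_s: 34.2
eef_pos: [530.7, -78.6, 46.8]
orientation: [-0.407, -3.074, -0.08]
ft_force: [-12.6, 1.5, 10.7]
opening: -0.0
time_s: 34.3
eef_pos: [530.6, -78.4, 46.8]
orientation: [-0.409, -3.067, -0.08]
ft_force: [-12.7, -2.5, 9.7]
opening: -0.5
```

End stop reached, about 12–24 N with no further travel. Backing off and retreating clear for a final look.

```bash
python3 -m handwheel '-6 1 0 0; -8 2 0 0; -5 0 5 0; 0 0 15 0; 0 0 25 0; 0 0 30 0; 0 0 30 0; 0 -25 10 0; -5 -40 10 0; -5 -40 0 0; -5 -40 0 0; -5 -40 0 0; -5 -30 0 0; 0 0 0 0'; python3 - <<'E'
from ov import *
shot('side','s17.png');shot('top','s17t.png')
b=cv2.imread('pics/s17.png')[100:290,240:430]; a=cv2.imread('pics/s17t.png')[160:290,235:475]
cv2.imwrite('pics/c17.png',np.hstack([cv2.resize(b,(320,320),interpolation=2),cv2.resize(a,(480,260),interpolation=2) if 0 else cv2.copyMakeBorder(cv2.resize(a,(480,260),interpolation=2),0,60,0,0,0)]))
for n,f in(('side','s17'),('top','s17t')):
    z=np.load(f'pics/{f}.npz'); im,d=z['im'].astype(int),z['d']; uv,P=cloud(n,d); r,g,b=im[uv[:,1],uv[:,0]].T
    def q(name,m):
        print(n,name,m.sum(),np.round(np.median(P[m],0),1) if m.any() else '')
        return P[m]
    q('peg',(P[:,2]>95)&(P[:,2]<125)&(r>140)&(g>120)&(b<.55*r)&(abs(P[:,0]-560)<120)&(abs(P[:,1]-150)<100))
    A=q('red',(P[:,2]>58)&(P[:,2]<72)&(r>2*g)&(r>2.2*b)&(r>110)&(abs(P[:,0]-540)<150)&(abs(P[:,1]+40)<100))
    if len(A):
        v=np.median(A,0)[:2]-[564.3,-11.8]; print('valve',np.deg2rad(np.rad2deg(np.arctan2(v[1],v[0]))%360-167.1),np.hypot(*v))
        dd=np.linalg.svd(A[:,:2]-A[:,:2].mean(0))[2][0]; print('axis',np.rad2deg(np.arctan2(dd[1],dd[0]))%180-77.1)
    q('cap',(abs(P[:,0]-569)<50)&(abs(P[:,1]-141)<45)&(b>1.6*r)&(b>1.5*g)&(P[:,2]>50))
    q('black',(r+g+b<130)&(P[:,2]>55)&(P[:,2]<80)&(abs(P[:,0]-620)<50)&(abs(P[:,1]+262)<60))
    for th in('tin','tumbler'):
        for e in eyes.regions_of(n,th)[:2]: print('  ',th,round(e['score'],2),e['position'])
E
```

```text
time_s: 35.7
eef_pos: [485.5, -296.1, 183.1]
orientation: [-0.424, -3.084, -0.074]
ft_force: [0.1, 0.5, 0.2]
opening: -0.1
side peg 0 
side red 82 [550.1 -67.3  64.4]
valve 1.5462396637294413 57.27657839874377
axis 0.41537212309934546
side cap 59 [567.5 155.3  73.7]
side black 232 [ 619.5 -253.4   68.3]
   tin 0.96 [281.8, 175.2]
   tin 0.52 [302.6, 225.1]
   tumbler 0.79 [234.1, 356.3]
   tumbler 0.56 [258.0, 314.0]
top peg 16 [544.5 146.6 115.8]
top red 100 [552.3 -72.1  64.3]
valve 1.600133286800424 61.434418462003556
axis 0.5782310277130875
top cap 103 [565.2 131.   73.4]
top black 343 [ 619.  -251.8   67.5]
   tin 0.71 [334.8, 138.6]
   tumbler 0.63 [185.6, 240.5]
   tumbler 0.62 [147.3, 248.2]
```

View pics/c17.png

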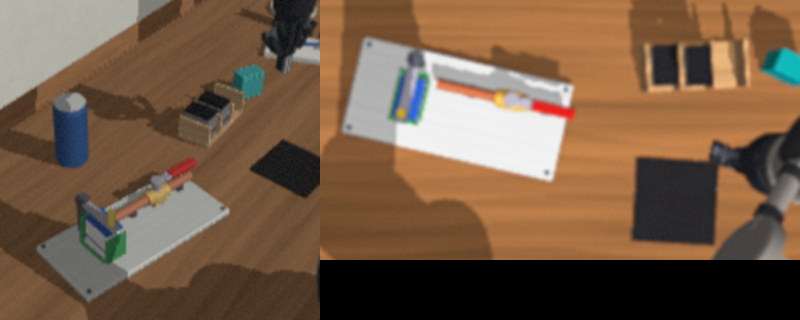

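The final view shows the arm over the seated cartridge, the lever in line with the pipe, and the used cartridges, tin and tumblers in place. Handing in.

```bash
python3 -m handwheel '0 0 0 0; 0 0 0 0'; python3 -c "
from cell import order
print(order.close_job())"
```

```text
time_s: 36.2
eef_pos: [487.1, -289.1, 183.3]
orientation: [-0.411, -3.084, -0.077]
ft_force: [0.2, 0.3, -0.1]
opening: -0.1
the job is handed in; nothing more can be done
None
```

The fresh cartridge is in the green cradle with the hold-down arm closed over it and the red valve fully open. I handed the job in at 36.2 s; no verdict was reported.

**What I did:** I lifted the cartridge out of the rack by its narrow ends, stood it on the mat and let go. I then took it by its broad sides and lowered it into the cradle. The hold-down arm was already swung out at about 1.49 rad, so I did not move it first. After seating the cartridge, I swung the arm back to its end stop and then pushed the lever to its end stop.

**Last checks:**

| Check | Result |
|---|---|
| Cartridge | Cap top at 73.4–74.7 mm over several looks (74 expected), and level |
| Hold-down arm | Peg at (544.5, 146.6), against (544.3, 146.8) predicted for closed |
| Valve | 1.55–1.60 rad (1.57 expected); no more travel at 12–24 N |
| Used cartridges | No disturbance seen, caps still at about 68 mm in their lanes |
| Tin and tumblers | In place in both views, to within a few pixels |

**What did not go cleanly:**
- **Mat release:** just before I let go, the arm had risen about 1 mm from contact and the force showed the cartridge's full weight. It may therefore have been released up to about 1 mm above the mat.
- **Contact force on the mat:** the wrist force briefly reached 65 N as the cartridge touched down, below the 120 N limit.
- **Tool tilt:** the tool was tilted about 3° when the cartridge went into the cradle; it settled flat.
- **Side camera:** in the last picture the side view did not pick out the yellow peg, so the arm's final position rests on the top view and the end-stop force.

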